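# Reseat a fuse tub's nested lids, then hold up the cover alone

### The arm

A 6-joint arm with a two-finger parallel gripper is mounted at the origin on the work surface. World frame = base frame: x ahead of the robot, y to its left, z up, the work surface at z = 0. Lengths are in m, angles in rad, forces in N, time in s.
With the tool pointing down it reaches from about 0.325 to 0.775 m from the base axis. Payload 5.5 kg.
Tool frame: the origin (TCP) lies midway between the tips of the shut fingers; the grasp point (between the pads) lies 19 mm behind it; z points along the fingers, y is the direction in which the jaws open and shut (so a half turn about z gives the same grasp; the last joint's range is limited). The gripper opens to 85 mm and grips with 20 to 120 N. Pads are 22 mm wide; open, the fingers measure 114 mm over their backs; the gripper's body (76 mm by 85 mm) begins 54 mm behind the grasp point. The pads swing forward as they close: fully open they stand 13 mm farther back than shut.
Start: joints at [-1.301, 0.091, 1.231, -0, 1.82, -0.057], TCP at [0.193, -0.568, 0.231] pointing down, gripper open.
Joint ranges: [-2.87, 2.87], [-0.86, 2.18], [0.17, 2.46], [-1.51, 4.65], [0.06, 2.69], [-2.65, 2.65]. Speed limits (rad/s): [2.57, 2.57, 3.01, 3.14, 3.14, 3.14].

### API

Orientations are given as [roll, pitch, yaw] about the fixed x, y, z axes, in that order (R = Rz(yaw) Ry(pitch) Rx(roll)).
In Python, from station import status, viewer, workorder, finder gives the robot as it stands. The module is installed in compiled form; this text tells all that it offers.
- The arm moves only by the tool arm_command, never from a script. Its argument "series" is a list of rows, each a list of 7 numbers: the shift along the tool's x, y, z in cm, then the turn, a rotation vector about the tool's x, y, z in units of 5 degrees (1.0 is 5 degrees), then the finger opening in cm, from 0 to 8.54. A call has 1 to 8 rows; each row shifts and turns the pose as measured when the row begins, along the tool's axes as they then stand; what a row does not reach is not made up. A row lasts 1/12 s, in which the tool goes at most 41.7 mm and 7.16 degrees, less where a joint would pass 70% of its speed; a pose out of reach is approached as far as the arm can. A call with a gripper value outside its range is refused whole. The fingers move at their own pace and stop on an object; the grip force is fixed at half the most. Time passes only in rows, so rows that do not move let the fingers close. It gives the time, the measured TCP pose, the force and the opening at its end, in the units of the state.
- status.observe(): the state, without advancing time (a new reading comes with each control period).
- viewer.read_camera(name): name is "scene" or "top" or "wrist"; returns the picture (420x560x3 uint8, blue, green, red); there is no depth.
- viewer.camera_model(name): a dict with "vertical_fov" (degrees; the focal length in pixels is half the picture's height over the tangent of half this angle, whatever the lens; pixels are square), "cx", "cy" (the principal point, pixels), "rvec" (rotation vector, rad) and "tvec" (3), from world to camera coordinates, as OpenCV has them; the wrist camera has in their place "tool_from_camera" (4x4, takes a point from camera to tool coordinates, whose origin is the TCP and whose axes are the flange's). Camera axes: x right, y down, z forward; pixel columns grow to the right and rows downward; lengths in m; the calibration is good to about 2 mm. A picture is of the moment at which its call begins: read the wrist's pose just before it. camera_model takes no time and is no camera call.
- workorder.hand_in(): hands the job in, once; it reports no verdict.
Trained networks look in the newest picture that a camera, given by its name, has taken for a name from the list of things; names that differ only in an ending like _2 or _b are one class to them, and where a whole thing is asked for, a point or a joint stands for the part that bears it (a point fixed in the world has none). Each returns a list of dicts, best first, with "score" (0 to 1); they miss things now and then, are a little off and sometimes report something else, mostly with a low value. They report only what shows in the picture. A call takes as long as a camera call.
- finder.spot_in(camera, label): "position" ([column, row] in pixels, amid what is visible of it).
The state is a dict: "t": time; "q": joint angles; "qd": joint speeds; "effort": joint torques, N m; "position": TCP position; "tool_rot": TCP orientation; "ft_force": force on the tool from outside, world axes, zero at the start; "ft_torque": the same for the moment, N m; "width": finger opening in m.
Only numpy, scipy, OpenCV 4.12 (cv2) and the standard library are available. Lean on these libraries where they do the work, as an engineer would, in place of code of your own. Each camera call takes 0.05 s, during which the arm holds its last target.

### The job

Lift the nested lids together by the white knob, seat the clear inner lid fully in the mouth of the clear tub in the wire basket with the blue outer lid still on it, and let go of the knob. Then take the outer lid by its orange collar and lift it off alone, leaving the inner lid seated and undisturbed so the fuses can be checked through it. Finish still holding the outer lid still and roughly level, at least 10 cm above where it sat and touching nothing else, with tub, bulbs and tester left where they were.

Things in the scene. Friction and masses are not known exactly. Their poses are not given: they have to be found in the camera images.
- inner_knob (a point): Centre of the exposed part of the inner lid's upright white knob (22 mm diameter), 14 mm below its top; z up along it. It is 58 mm above the lid's underside and 46 mm above the flange's underside. The knob passes up through the outer lid's collar and stands 28 mm above it. Lifting by it carries both lids (about 0.3 kg). The pair starts nested on the worktop, left of the basket.
- inner_lid: The loose inner lid: a clear stopper 87 mm across, 12 mm deep, lower edge tapered, below a clear flange 101 mm across, 4 mm thick; the knob rises 56 mm from the flange's middle. Origin at the centre of the stopper's underside, z up.
- outer_collar (a point): Centre of the outer lid's round orange collar (50 mm outer diameter, 34 mm bore, 24 mm high), half-way up it, 12 mm above the blue disc; z up. Nested, it lies 26 mm below inner_knob. Grip it from above by its outside: the knob then stands between the fingers, 40 mm higher than this point.
- outer_lid: The loose outer lid: a blue disc 113 mm across, 4 mm thick, with an 8 mm skirt below and the collar on top. It rests on the inner lid's flange by its own weight and can shift 2.5 mm sideways on it. Origin on its axis at the skirt's lower edge, 24 mm below outer_collar, z up.
- tub_rim (a point): Centre of the mouth of the clear round tub, at rim height, z up. Tub: loose, about 0.8 kg, 96 mm outer and 91 mm inner diameter, 80 mm high, a thin grey band at the rim, upright in the basket, fuses inside. With the inner lid seated, its flange rests on the rim and inner_knob is 46 mm above this point; the stopper has 2 mm play all round.
- tub: The tub (see tub_rim); origin at the centre of its underside.
- shelf: Fixed chrome wire basket on a low tiled upstand, 470 mm long along its y, 210 mm deep along its x, mesh floor 33 mm, rim 67 mm above the worktop; origin on the worktop under the basket's centre. The upstand, on its +x side, is 108 mm high, its face 136 mm from the origin; a slim white emergency light is clipped to it, top 99 mm high, front 110 mm from the origin.
- bulb_a: Frosted bulb, about 78 mm long, 45 mm across, lying in the basket; origin under its middle. Leave alone.
- bulb_b: A second frosted bulb, the same. Leave alone.
- tester: Grey plastic socket tester, 66 x 46 x 30 mm with two short pins, lying in the basket; origin under its middle. Leave alone.

How it is judged:
By the outcome, as a careful person would: the job done as asked, in the order asked, and still so for the second after the job is handed in, while the arm keeps its last pose, push and grip.
It also fails if it takes over 48 s, if anything falls off the work surface, if the arm or the gripper's body presses on something with over 40 N, if the wrist force passes 120 N, or if a joint passes its speed limit or range.

## Working session

There is one attempt and no reset: what is moved stays moved. The work goes in short steps, Python scripts to look and compute and a tool call to move; the robot and the scene stay as the last step left them, time stands still between calls to the robot, and variables do not carry over. Pictures are saved under pics/ and viewed, and the job is handed in when it is done.

Besides the shell and the picture viewer there is one more tool, called after "Call:" by a JSON object that holds its "fn" and its "kwargs". arm_command: Moves the arm, as the interface text tells. Its arguments: {"type":"object","properties":{"series":{"type":"array"}},"required":["series"]}

```bash
mkdir -p pics; cat > h.py <<'E'
import numpy as np,cv2
from station import status,viewer,workorder,finder
def cam(n,st=None):
    m=viewer.camera_model(n); f=210/np.tan(np.radians(m['vertical_fov'])/2)
    K=np.array([[f,0,m['cx']],[0,f,m['cy']],[0,0,1.]])
    if 'rvec' in m:
        R=cv2.Rodrigues(np.array(m['rvec'],float))[0]; t=np.array(m['tvec'],float).ravel()
    else:
        st=st or status.observe()
        T=np.eye(4);T[:3,:3]=toolR(st);T[:3,3]=st['position']
        X=np.linalg.inv(T@np.array(m['tool_from_camera'])); R=X[:3,:3];t=X[:3,3]
    return K,R,t
def toolR(st):
    from scipy.spatial.transform import Rotation as Ro
    return Ro.from_euler('xyz',st['tool_rot']).as_matrix()
def proj(c,p):
    K,R,t=c; q=K@(R@np.asarray(p,float)+t); return q[:2]/q[2]
def onz(c,px,z):
    K,R,t=c; d=R.T@np.linalg.inv(K)@np.array([px[0],px[1],1.]); o=-R.T@t
    return o+d*(z-o[2])/d[2]
def tri(cs,pxs):
    A=np.zeros((3,3));b=np.zeros(3)
    for (K,R,t),px in zip(cs,pxs):
        d=R.T@np.linalg.inv(K)@np.array([px[0],px[1],1.]);d/=np.linalg.norm(d);P=np.eye(3)-np.outer(d,d)
        A+=P;b+=P@(-R.T@t)
    return np.linalg.solve(A,b)
E
python3 - <<'E'
from h import *
print(status.observe())
for n in ['scene','top','wrist']:
    im=viewer.read_camera(n); cv2.imwrite(f'pics/a_{n}.png',im)
    c=cam(n);print(n,c[0][0,0],-c[1].T@c[2])
    if n=='wrist': print(viewer.camera_model(n));continue
    for l in ['inner_knob','outer_collar','tub_rim','tub','shelf','outer_lid']:
        print(n,l,[(r['score'],r['position']) for r in finder.spot_in(n,l)[:3]])
E
```

```text
{'t': 0.0, 'q': array([-1.30068995e+00,  9.18512819e-02,  1.23192679e+00, -1.60371512e-05,
        1.81980420e+00, -5.66636258e-02]), 'qd': array([ 0.00069267,  0.00065486, -0.00061989,  0.00010197, -0.00036648,
       -0.00010953]), 'effort': array([ 2.80504210e-03, -4.58721685e+01, -4.18026495e+01,  1.59759456e-04,
        1.14711444e-02,  2.10638939e-05]), 'position': array([ 0.19252588, -0.5679587 ,  0.23013231]), 'tool_rot': array([-3.13960534e+00, -9.71536507e-05,  3.26765970e-01]), 'ft_force': array([ 0.75952734, -0.36121762,  0.19709294]), 'ft_torque': array([-0.01420871, -0.00246614,  0.03905177]), 'width': 0.08551998571615164}
scene 515.002915997581 [ 1.00035621 -0.72421616  0.72769685]
scene inner_knob []
scene outer_collar [(0.86, [300.2, 167.6])]
scene tub_rim [(0.63, [322.7, 211.8])]
scene tub [(0.71, [320.8, 208.3])]
scene shelf [(0.85, [313.9, 302.0])]
scene outer_lid [(0.88, [300.8, 165.8])]
top 545.3096512642264 [0.43932572 0.00197079 1.07852224]
top inner_knob [(0.61, [123.2, 279.3])]
top outer_collar [(0.81, [132.1, 276.6])]
top tub_rim [(0.92, [246.4, 177.6])]
top tub [(0.68, [248.7, 177.6])]
top shelf [(0.83, [319.8, 103.6])]
top outer_lid [(0.83, [135.9, 274.9])]
wrist 320.91184995752485 [ 0.26469837 -0.5431592   0.37394643]
{'vertical_fov': 66.40029245983062, 'cx': 274.8140926136184, 'cy': 211.17880989280926, 'tool_from_camera': array([[-5.31201555e-05, -9.55701471e-01, -2.94337724e-01,
         7.63181801e-02],
       [ 9.99999866e-01, -2.02284799e-04,  4.76336262e-04,
        -6.11930517e-04],
       [-5.14775314e-04, -2.94337660e-01,  9.55701354e-01,
        -1.42642712e-01],
       [ 0.00000000e+00,  0.00000000e+00,  0.00000000e+00,
         1.00000000e+00]])}
```

View pics/a_scene.png

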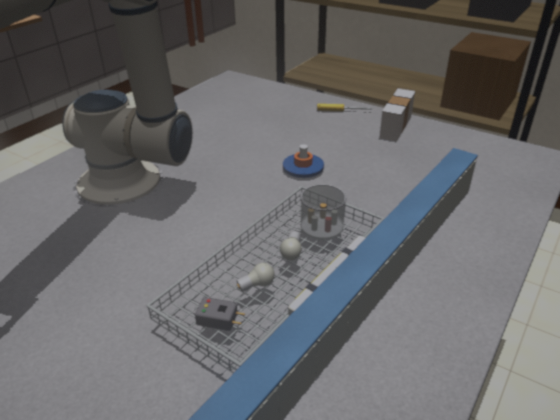

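View pics/a_top.png

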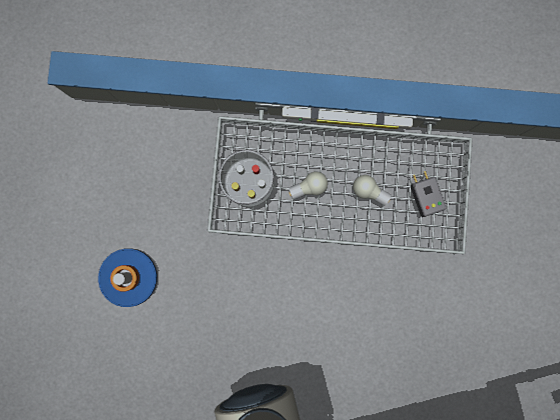

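The top view shows the lids at about (128,277), with the knob at (120,279), and the tub at (247,178). The tub's neighbours are well clear of it. Next I'll compute positions and zoom in.

```bash
python3 - <<'E'
from h import *
T=cam('top');S=cam('scene')
it=cv2.imread('pics/a_top.png');isc=cv2.imread('pics/a_scene.png')
a=cv2.resize(it[230:320,80:180],None,fx=4,fy=4,interpolation=2)
b=cv2.resize(it[140:220,205:290],None,fx=4,fy=4,interpolation=2)
c=cv2.resize(isc[135:245,270:360],None,fx=4,fy=4,interpolation=2)
H=max(x.shape[0] for x in (a,b,c))
f=lambda x:cv2.copyMakeBorder(x,0,H-x.shape[0],0,0,0)
o=np.hstack([f(b),f(c)]);cv2.imwrite('pics/b1.png',o);cv2.imwrite('pics/b2.png',a)
# blue disc segmentation
hsv=cv2.cvtColor(it,cv2.COLOR_BGR2HSV)
m=cv2.inRange(hsv,(100,120,40),(130,255,255)); m[:200]=0
cs,_=cv2.findContours(m,0,1);k=max(cs,key=cv2.contourArea)
e=cv2.fitEllipse(cv2.convexHull(k));print('ell',e, onz(T,e[0],.019))
m=cv2.inRange(hsv,(5,120,60),(22,255,255)); m[:230]=0;m[:,200:]=0
cs,_=cv2.findContours(m,0,1);k=max(cs,key=cv2.contourArea);e=cv2.fitEllipse(cv2.convexHull(k));print('collar',e,onz(T,e[0],.038))
print('knob z72',onz(T,(120,279),.072))
print('rim',onz(T,(246.4,177.6),.113),tri([T,S],[(246.4,177.6),(322.5,197)]))
E
```

```text
ell ((127.1055679321289, 277.4541931152344), (57.35343933105469, 58.94111251831055), 50.500282287597656) [0.37917762 0.31283946 0.019     ]
collar ((123.31871795654297, 277.9132080078125), (25.67442512512207, 26.35560417175293), 47.358097076416016) [0.37920941 0.31440775 0.038     ]
knob z72 [0.37903964 0.31019388 0.072     ]
rim [0.56672407 0.08078368 0.113     ] [0.56746816 0.08125256 0.10842114]
```

View pics/b1.png

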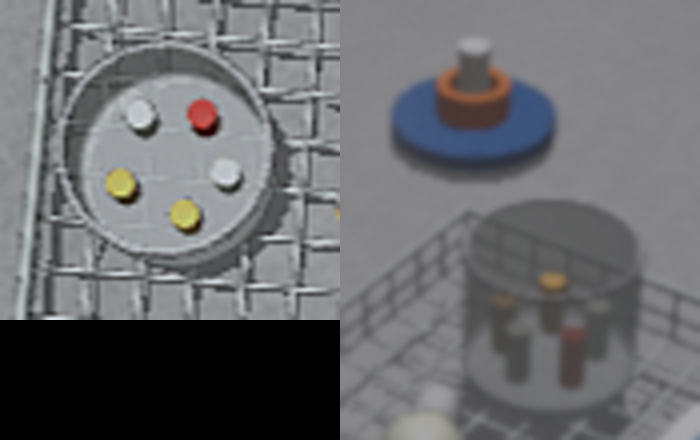

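View pics/b2.png

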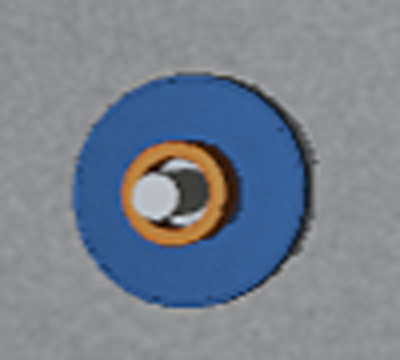

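```bash
cat >> h.py <<'E'
def go(*pts):
    st=status.observe();R=toolR(st);p=np.array(st['position'])
    print('t',round(st['t'],2),'pos',p.round(4),'rot',st['tool_rot'].round(4),'F',st['ft_force'].round(1),'w',round(st['width'],4))
    for q in pts:
        d=(np.array(q)-p)*100; print(q,'tool cm',(R.T@d).round(2),'len',np.linalg.norm(d).round(2)); p=np.array(q)
E
python3 - <<'E'
from h import *
go((.46,-.1,.25),(.379,.313,.25))
E
```

```text
t 0.75 pos [ 0.1926 -0.5682  0.2313] rot [-3.1416  0.      0.3268] F [ 0.2 -0.5 -0.3] w 0.0854
(0.46, -0.1, 0.25) tool cm [ 40.36 -35.76  -1.87] len 53.95
(0.379, 0.313, 0.25) tool cm [  5.59 -41.71   0.  ] len 42.09
```

Call:
{"fn": "arm_command", "kwargs": {"series": [[2.9, -2.55, -0.15, 0, 0, 0, 8.5], [2.9, -2.55, -0.15, 0, 0, 0, 8.5], [2.9, -2.55, -0.15, 0, 0, 0, 8.5], [2.9, -2.55, -0.15, 0, 0, 0, 8.5], [2.9, -2.55, -0.15, 0, 0, 0, 8.5], [2.9, -2.55, -0.15, 0, 0, 0, 8.5], [2.9, -2.55, -0.15, 0, 0, 0, 8.5], [2.9, -2.55, -0.15, 0, 0, 0, 8.5]]}}

```text
t: 1.42
position: [0.3481, -0.2959, 0.2391]
tool_rot: [-3.137, 0.001, 0.313]
ft_force: [0.1, -1.4, -0.2]
width: 0.0849
```

Call:
{"fn": "arm_command", "kwargs": {"series": [[2.9, -2.55, -0.15, 0, 0, 0, 8.5], [2.9, -2.55, -0.15, 0, 0, 0, 8.5], [2.9, -2.55, -0.15, 0, 0, 0, 8.5], [2.9, -2.55, -0.15, 0, 0, 0, 8.5], [2.9, -2.55, -0.15, 0, 0, 0, 8.5], [2.9, -2.55, -0.15, 0, 0, 0, 8.5], [0.5, -3.8, 0, 0, 0, 0, 8.5], [0.5, -3.8, 0, 0, 0, 0, 8.5]]}}

```text
t: 2.08
position: [0.4585, -0.0065, 0.2498]
tool_rot: [-3.141, -0.002, 0.312]
ft_force: [0.8, 0.6, 0.8]
width: 0.0847
```

```bash
python3 - <<'E'
from h import *
go((.379,.313,.25))
E
```

```text
t 2.08 pos [ 0.4585 -0.0065  0.2498] rot [-3.1407e+00 -2.2000e-03  3.1240e-01] F [0.8 0.6 0.8] w 0.0847
(0.379, 0.313, 0.25) tool cm [ 2.250e+00 -3.285e+01  1.000e-02] len 32.92
```

Call:
{"fn": "arm_command", "kwargs": {"series": [[1.5, -3.6, 0, 0, 0, 0, 8.5], [1.5, -3.6, 0, 0, 0, 0, 8.5], [0, 0, 0, 0, 0, 0, 8.5], [0, 0, 0, 0, 0, 0, 8.5]]}}

```text
t: 2.42
position: [0.463, 0.0826, 0.2505]
tool_rot: [-3.139, -0.004, 0.323]
ft_force: [-0.5, -0.4, -0.0]
width: 0.0852
```

```bash
python3 - <<'E'
from h import *
st=status.observe();im=viewer.read_camera('wrist');cv2.imwrite('pics/w1.png',im)
W=cam('wrist',st);print(proj(W,(.567,.081,.113)))
print([(r['score'],r['position']) for r in finder.spot_in('wrist','tub_rim')])
go((.379,.313,.25))
E
```

```text
[318.18947044  85.1376202 ]
[(0.77, [317.1, 78.7])]
t 2.52 pos [0.4632 0.0811 0.2505] rot [-3.1385 -0.0042  0.3205] F [ 0.5 -0.  -0.4] w 0.085
(0.379, 0.313, 0.25) tool cm [ -0.68 -24.66   0.13] len 24.67
```

View pics/w1.png

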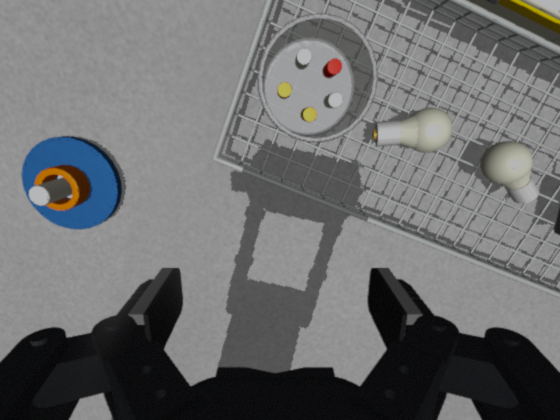

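Tub rim in the wrist view spans about columns 260–378 and rows 16–140, with the lids at (70,182). I'll overlay model circles to refine both.

```bash
cat > ov.py <<'E'
from h import *
def circ(im,c,ctr,r,col,s,o):
    P=[proj(c,np.array(ctr)+r*np.array([np.cos(a),np.sin(a),0])) for a in np.linspace(0,6.283,60)]
    P=((np.array(P)+.5-o)*s).astype(int); cv2.polylines(im,[P],True,col,1)
E
python3 - <<'E'
from ov import *
st={'tool_rot':np.array([-3.1385,-.0042,.3205]),'position':np.array([.4632,.0811,.2505])}
W=cam('wrist',st);T=cam('top')
w=cv2.imread('pics/w1.png');t=cv2.imread('pics/a_top.png')
def crop(im,x0,y0,x1,y1,s): return cv2.resize(im[y0:y1,x0:x1],None,fx=s,fy=s,interpolation=2)
# refine: maximize gradient-free -> show
A=crop(w,250,5,390,150,2.8);B=crop(t,205,140,290,228,4.6)
for ctr,col in [((.567,.081,.113),(0,0,255)),((.572,.082,.113),(0,255,0))]:
    for r in (.048,):
        circ(A,W,ctr,r,col,2.8,np.array([250,5]));circ(B,T,ctr,r,col,4.6,np.array([205,140]))
cv2.imwrite('pics/o1.png',np.hstack([A[:404],B[:404]]))
print(np.hstack([A[:404],B[:404]]).shape)
E
```

```text
(404, 783, 3)
```

View pics/o1.png

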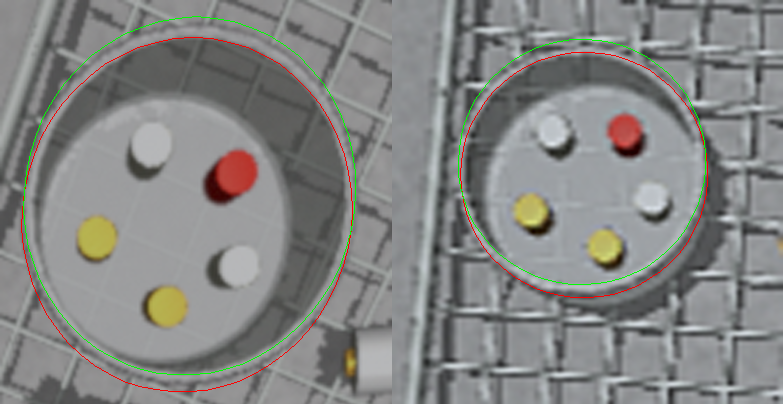

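Best centre is about (0.570, 0.0815). Now to the lids.

Call:
{"fn": "arm_command", "kwargs": {"series": [[-1.0, -3.9, 0, 0, 0, 0, 8.5], [-1.0, -3.9, 0, 0, 0, 0, 8.5], [-0.7, -3.9, 0, 0, 0, 0, 8.5], [-0.7, -3.9, 0, 0, 0, 0, 8.5], [-0.3, -3.0, 0, 0, 0, 0, 8.5], [0, 0, 0, 0, 0, 0, 8.5], [0, 0, 0, 0, 0, 0, 8.5]]}}

```text
t: 3.1
position: [0.3715, 0.2407, 0.25]
tool_rot: [-3.141, -0.004, 0.296]
ft_force: [0.3, -0.3, -0.1]
width: 0.0851
```

```bash
python3 - <<'E'
from h import *
st=status.observe();im=viewer.read_camera('wrist');cv2.imwrite('pics/w2.png',im)
W=cam('wrist',st)
for l in ['inner_knob','outer_collar']:
  print([(r['score'],r['position']) for r in finder.spot_in('wrist',l)])
hsv=cv2.cvtColor(im,cv2.COLOR_BGR2HSV)
m=cv2.inRange(hsv,(100,120,40),(130,255,255)); 
cs,_=cv2.findContours(m,0,1);k=max(cs,key=cv2.contourArea)
e=cv2.fitEllipse(cv2.convexHull(k));print('ell',e, onz(W,e[0],.018))
m=cv2.inRange(hsv,(5,120,60),(22,255,255))
cs,_=cv2.findContours(m,0,1);k=max(cs,key=cv2.contourArea);e=cv2.fitEllipse(cv2.convexHull(k));print('collar',e,onz(W,e[0],.038))
go((.379,.313,.25))
E
```

```text
[(0.93, [216.1, 157.5])]
[(0.86, [221.6, 144.0])]
ell ((231.79104614257812, 155.88760375976562), (64.9205093383789, 91.77913665771484), 5.6913862228393555) [0.38460296 0.29741489 0.018     ]
collar ((214.6255645751953, 157.61831665039062), (42.98365020751953, 45.35378646850586), 98.75923156738281) [0.38042559 0.31318037 0.038     ]
t 3.25 pos [0.3722 0.2398 0.2499] rot [-3.1412 -0.0044  0.293 ] F [ 0.2  0.3 -0.2] w 0.0849
(0.379, 0.313, 0.25) tool cm [ 2.77 -6.81  0.01] len 7.36
```

View pics/w2.png

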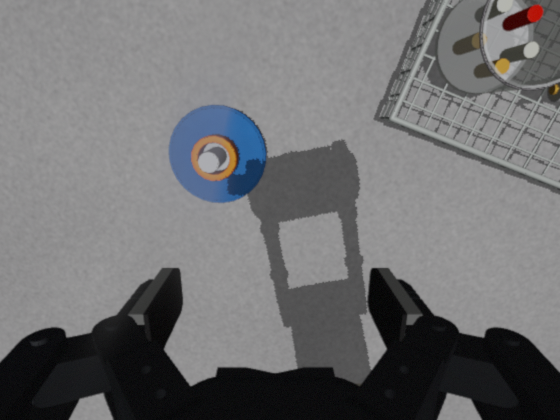

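```bash
python3 - <<'E'
from h import *
W=cam('wrist');print(onz(W,(207.5,160.5),.072))
go((.3805,.313,.15))
E
```

```text
[0.38249389 0.31357538 0.072     ]
t 3.25 pos [0.3722 0.2398 0.2499] rot [-3.1412 -0.0044  0.293 ] F [ 0.2  0.3 -0.2] w 0.0849
(0.3805, 0.313, 0.15) tool cm [ 2.87 -6.77 10.01] len 12.42
```

Call:
{"fn": "arm_command", "kwargs": {"series": [[0.75, -1.7, 2.5, 0, -0.05, 0, 8.5], [0.75, -1.7, 2.5, 0, 0, 0, 8.5], [0.75, -1.7, 2.5, 0, 0, 0, 8.5], [0.75, -1.7, 2.5, 0, 0, 0, 8.5], [0, 0, 0, 0, 0, 0, 8.5], [0, 0, 0, 0, 0, 0, 8.5]]}}

```text
t: 3.75
position: [0.3902, 0.3072, 0.149]
tool_rot: [3.14, -0.007, 0.274]
ft_force: [-0.3, 0.6, 1.1]
width: 0.0852
```

```bash
python3 - <<'E'
from h import *
st=status.observe();im=viewer.read_camera('wrist');cv2.imwrite('pics/w3.png',im)
W=cam('wrist',st);print(proj(W,(.3805,.313,.072)),proj(W,(.3805,.313,.044)))
go((.3805,.313,.049))
E
```

```text
[264.24527298 233.28680222] [265.26549711 221.12875841]
t 3.8 pos [0.39   0.3069 0.1485] rot [ 3.14   -0.0059  0.2735] F [-0.6  0.1 -1. ] w 0.085
(0.3805, 0.313, 0.049) tool cm [-0.81 -0.86  9.95] len 10.02
```

View pics/w3.png

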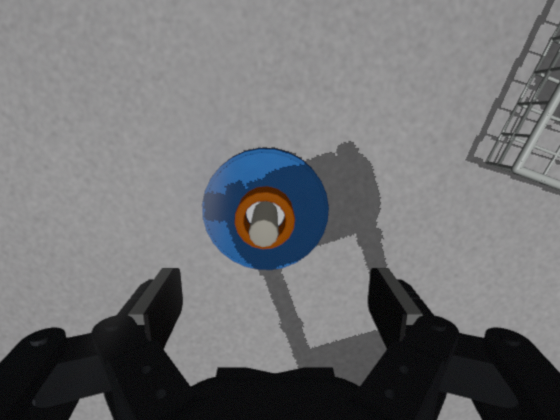

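Call:
{"fn": "arm_command", "kwargs": {"series": [[-0.4, -0.4, 2.0, 0, -0.1, 0, 8.5], [-0.4, -0.4, 2.5, 0, 0, 0, 8.5], [0, 0, 2.5, 0, 0, 0, 8.5], [0, 0, 0, 0, 0, 0, 8.5], [0, 0, 0, 0, 0, 0, 8.5]]}}

```text
t: 4.22
position: [0.3863, 0.3087, 0.0858]
tool_rot: [-3.141, -0.009, 0.264]
ft_force: [-0.7, 0.3, 0.7]
width: 0.0851
```

```bash
cat >> h.py <<'E'
def lev(yaw=None):
    from scipy.spatial.transform import Rotation as Ro
    st=status.observe();R=Ro.from_euler('xyz',st['tool_rot']);D=Ro.from_euler('xyz',[np.pi,0,st['tool_rot'][2] if yaw is None else yaw])
    print('turn',((R.inv()*D).as_rotvec()/np.radians(5)).round(3))
E
python3 - <<'E'
from h import *
go((.381,.313,.049));lev()
E
```

```text
t 4.22 pos [0.3863 0.3087 0.0858] rot [-3.1405 -0.0093  0.2644] F [-0.7  0.3  0.7] w 0.0851
(0.381, 0.313, 0.049) tool cm [-0.43 -0.55  3.67] len 3.74
turn [-0.012 -0.107  0.   ]
```

Call:
{"fn": "arm_command", "kwargs": {"series": [[-0.3, -0.4, 1.5, 0, -0.1, 0, 8.5], [-0.2, -0.3, 1.5, 0, -0.1, 0, 8.5], [-0.1, -0.1, 1.0, 0, 0, 0, 8.5], [0, 0, 0, 0, 0, 0, 8.5]]}}

```text
t: 4.55
position: [0.3815, 0.3157, 0.0491]
tool_rot: [-3.137, 0.001, 0.261]
ft_force: [-0.5, -0.2, -0.8]
width: 0.0847
```

```bash
python3 - <<'E'
from h import *
go((.381,.313,.049));lev()
E
```

```text
t 4.55 pos [0.3815 0.3157 0.0491] rot [-3.1374e+00  7.0000e-04  2.6120e-01] F [-0.5 -0.2 -0.8] w 0.0847
(0.381, 0.313, 0.049) tool cm [-0.12  0.25  0.01] len 0.28
turn [-0.049  0.008 -0.   ]
```

Call:
{"fn": "arm_command", "kwargs": {"series": [[-0.1, 0.3, 0, -0.05, 0, 0, 8.5], [0, 0, 0, 0, 0, 0, 5], [0, 0, 0, 0, 0, 0, 3], [0, 0, 0, 0, 0, 0, 1.5], [0, 0, 0, 0, 0, 0, 1.5], [0, 0, 0, 0, 0, 0, 1.5], [0, 0, 0, 0, 0, 0, 1.5]]}}

```text
t: 5.13
position: [0.3818, 0.3131, 0.0508]
tool_rot: [-3.141, -0.001, 0.262]
ft_force: [-0.4, 0.8, -1.8]
width: 0.0199
```

Call:
{"fn": "arm_command", "kwargs": {"series": [[0, 0, 0, 0, 0, 0, 1.5], [0, 0, 0, 0, 0, 0, 1.5], [0, 0, 0, 0, 0, 0, 1.5]]}}

```text
t: 5.38
position: [0.3818, 0.3131, 0.0507]
tool_rot: [-3.141, -0.001, 0.262]
ft_force: [-0.4, 0.7, -1.6]
width: 0.02
```

```bash
python3 - <<'E'
from h import *
go((.381,.313,.049));lev()
im=viewer.read_camera('scene');cv2.imwrite('pics/s4.png',cv2.resize(im[60:260,180:430],None,fx=3,fy=3))
E
```

```text
t 5.38 pos [0.3818 0.3131 0.0507] rot [-3.1415e+00 -1.3000e-03  2.6240e-01] F [-0.4  0.7 -1.6] w 0.02
(0.381, 0.313, 0.049) tool cm [-0.08 -0.01  0.17] len 0.19
turn [-0.002 -0.015  0.   ]
```

View pics/s4.png

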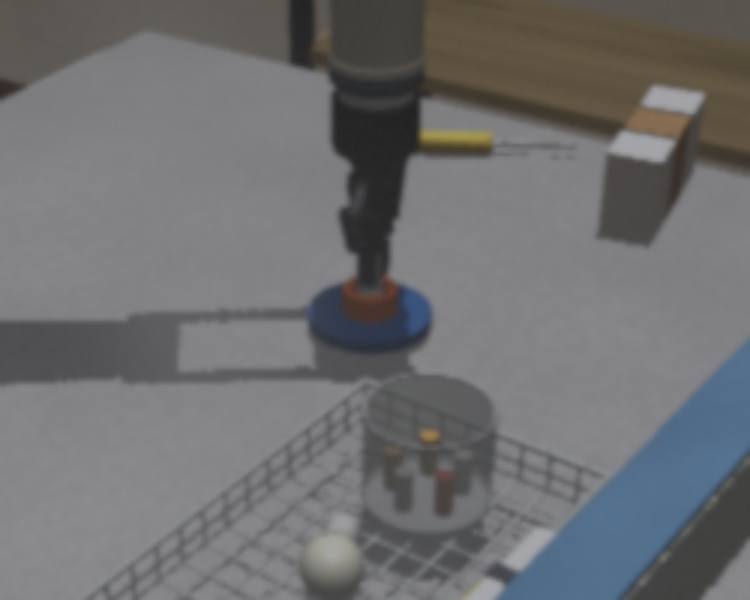

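Call:
{"fn": "arm_command", "kwargs": {"series": [[0, 0, -1.0, 0, 0, 0, 1.5], [0, 0, -1.5, 0, 0, 0, 1.5], [0, 0, -2.0, 0, 0, 0, 1.5], [0, 0, -2.5, 0, 0, 0, 1.5], [0, 0, -2.5, 0, 0, 0, 1.5], [0, 0, -2.5, 0, 0, 0, 1.5], [0, 0, -2.5, 0, 0, 0, 1.5], [0, 0, -2.5, 0, 0, 0, 1.5]]}}

```text
t: 6.1
position: [0.3775, 0.3097, 0.2202]
tool_rot: [3.134, 0.019, 0.262]
ft_force: [0.4, 0.3, -2.2]
width: 0.0198
```

```bash
python3 - <<'E'
from h import *
go((.42,.2,.23),(.569,.0815,.21));lev()
im=viewer.read_camera('scene');cv2.imwrite('pics/s5.png',cv2.resize(im[20:220,180:430],None,fx=3,fy=3))
E
```

```text
t 6.1 pos [0.3775 0.3097 0.2202] rot [3.1335 0.0187 0.2618] F [ 0.4  0.3 -2.2] w 0.0198
(0.42, 0.2, 0.23) tool cm [ 1.25 11.71 -0.91] len 11.81
(0.569, 0.0815, 0.21) tool cm [11.36 15.29  1.91] len 19.14
turn [0.092 0.214 0.001]
```

View pics/s5.png

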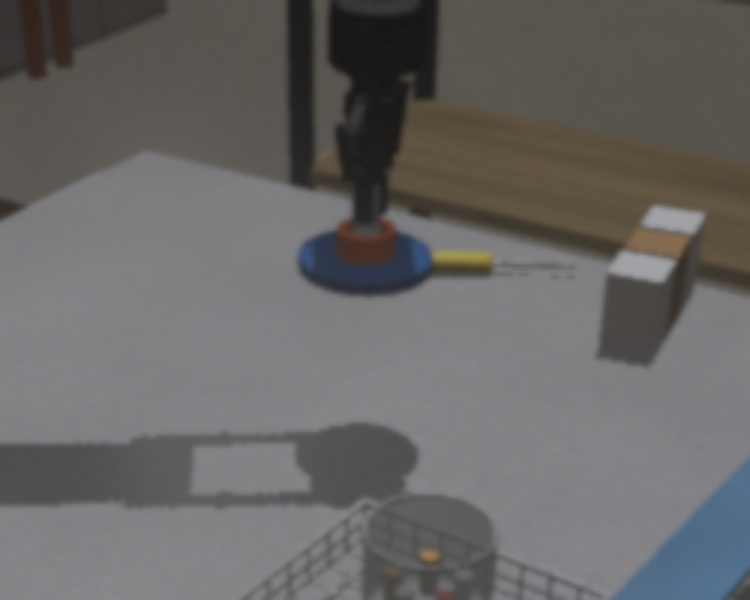

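Both lids are lifted. Next I carry them over the tub.

Call:
{"fn": "arm_command", "kwargs": {"series": [[0.5, 1.5, 0, 0.05, 0.1, 0, 1.5], [0.9, 2.2, 0, 0.05, 0.1, 0, 1.5], [1.0, 2.5, 0, 0, 0.05, 0, 1.5], [1.0, 2.5, 0, 0, 0, 0, 1.5], [1.0, 2.5, 0, 0, 0, 0, 1.5], [1.0, 2.5, 0, 0, 0, 0, 1.5], [1.0, 2.0, 0, 0, 0, 0, 1.5], [0.5, 1.0, 0, 0, 0, 0, 1.5]]}}

```text
t: 6.82
position: [0.4917, 0.164, 0.2334]
tool_rot: [-3.134, -0.02, 0.269]
ft_force: [-0.8, 0.2, -3.8]
width: 0.0199
```

```bash
python3 - <<'E'
from h import *
go((.569,.0815,.21));lev()
E
```

```text
t 6.82 pos [0.4917 0.164  0.2334] rot [-3.1344 -0.02    0.2692] F [-0.8  0.2 -3.8] w 0.0199
(0.569, 0.0815, 0.21) tool cm [ 5.21 10.03  2.37] len 11.55
turn [-0.082 -0.229  0.001]
```

Call:
{"fn": "arm_command", "kwargs": {"series": [[0.8, 1.6, 0.3, -0.05, -0.1, 0, 1.5], [1.0, 2.0, 0.3, -0.05, -0.1, 0, 1.5], [1.0, 2.0, 0.3, 0, -0.1, 0, 1.5], [1.0, 1.8, 0.3, 0, 0, 0, 1.5], [0.7, 1.2, 0.2, 0, 0, 0, 1.5], [0.3, 0.6, 0.1, 0, 0, 0, 1.5], [0, 0, 0, 0, 0, 0, 1.5]]}}

```text
t: 7.4
position: [0.565, 0.0843, 0.217]
tool_rot: [-3.141, 0.011, 0.267]
ft_force: [-1.1, 0.3, -3.4]
width: 0.02
```

```bash
python3 - <<'E'
from h import *
go((.569,.0815,.20));lev()
E
```

```text
t 7.4 pos [0.565  0.0843 0.217 ] rot [-3.1409  0.0108  0.2675] F [-1.1  0.3 -3.4] w 0.02
(0.569, 0.0815, 0.2) tool cm [0.33 0.38 1.7 ] len 1.77
turn [-0.007  0.124 -0.   ]
```

Call:
{"fn": "arm_command", "kwargs": {"series": [[0.4, 0.3, 0.5, 0, 0.1, 0, 1.5], [0.2, 0.1, 0.5, 0, 0.05, 0, 1.5], [0, 0, 0, 0, 0, 0, 1.5], [0, 0, 0, 0, 0, 0, 1.5]]}}

```text
t: 7.73
position: [0.5709, 0.0845, 0.2063]
tool_rot: [-3.139, -0.003, 0.27]
ft_force: [0.5, -0.1, -3.3]
width: 0.0202
```

```bash
python3 - <<'E'
from ov import *
go((.571,.0815,.18));lev()
st=status.observe()
for n in ['scene','top','wrist']: cv2.imwrite(f'pics/c_{n}.png',viewer.read_camera(n))
p=st['position']
lidz=p[2]-.0507
print(proj(cam('wrist',st),(.57,.0815,.113)))
S=cam('scene');im=cv2.imread('pics/c_scene.png')
x0,y0,x1,y1=230,60,400,260;s=3
B=cv2.resize(im[y0:y1,x0:x1],None,fx=s,fy=s,interpolation=2)
circ(B,S,(.57,.0815,.113),.048,(0,255,0),s,np.array([x0,y0]))
circ(B,S,(p[0],p[1],lidz+.012+.004),.0565,(0,0,255),s,np.array([x0,y0]))
circ(B,S,(p[0],p[1],lidz+.012),.0505,(0,255,255),s,np.array([x0,y0]))
circ(B,S,(p[0],p[1],lidz),.0435,(255,0,255),s,np.array([x0,y0]))
cv2.imwrite('pics/c1.png',B)
E
```

```text
t 7.73 pos [0.5709 0.0845 0.2063] rot [-3.1392 -0.0033  0.27  ] F [ 0.5 -0.1 -3.3] w 0.0202
(0.571, 0.0815, 0.18) tool cm [-0.08  0.3   2.63] len 2.65
turn [-0.027 -0.038  0.   ]
[279.29301464 218.15218194]
```

View pics/c1.png

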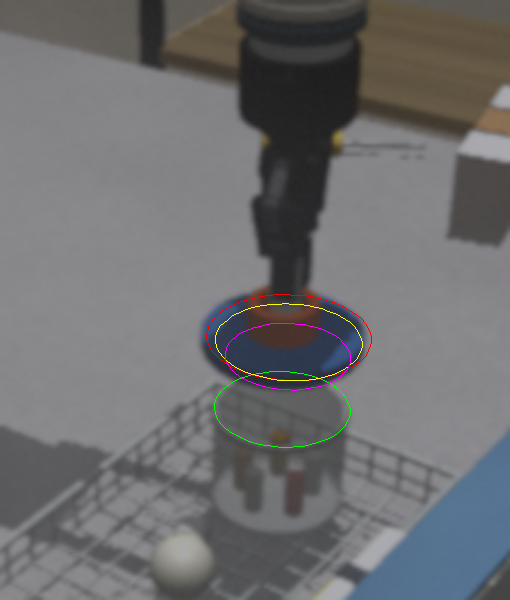

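View pics/c_wrist.png

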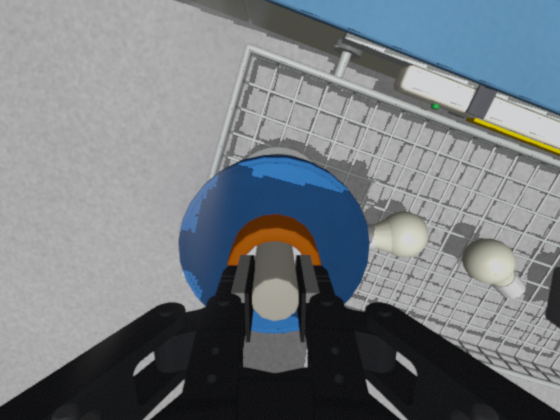

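View pics/c_top.png

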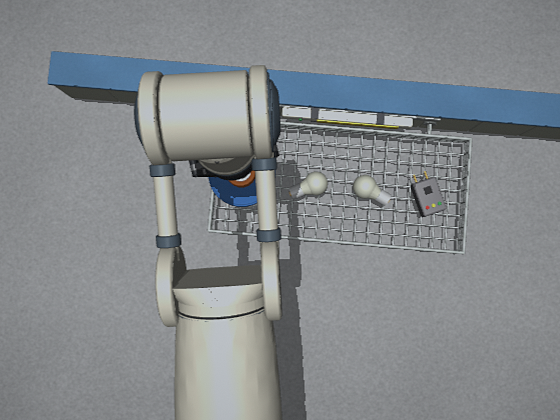

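```bash
python3 - <<'E'
from ov import *
im=cv2.imread('pics/c_scene.png')
B=cv2.resize(im[145:245,285:365],None,fx=6,fy=6,interpolation=cv2.INTER_CUBIC);cv2.imwrite('pics/c2.png',cv2.convertScaleAbs(B,alpha=1.7,beta=10))
w=cv2.imread('pics/c_wrist.png');cv2.imwrite('pics/c3.png',cv2.resize(w[140:350,160:390],None,fx=2.8,fy=2.8,interpolation=2))
E
```

```text
(no output)
```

View pics/c2.png

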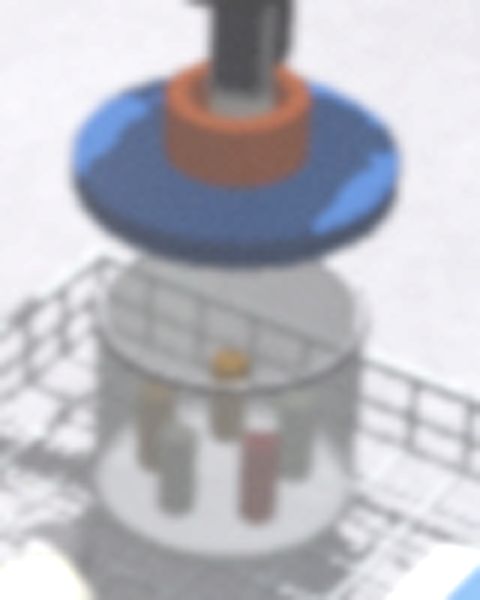

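View pics/c3.png

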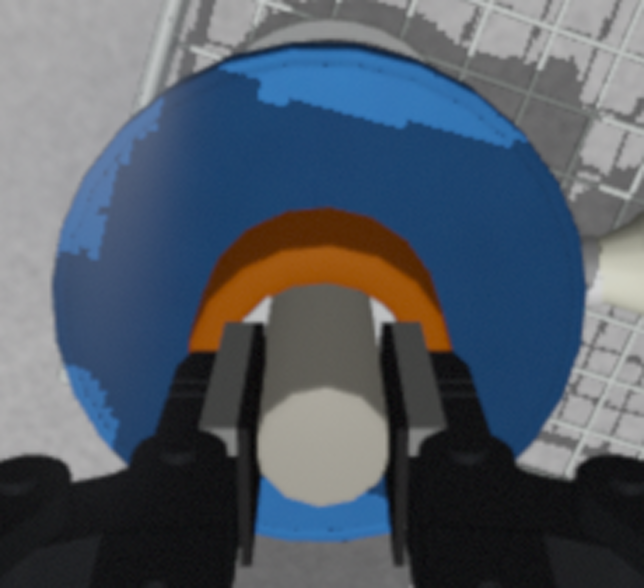

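```bash
python3 - <<'E'
from ov import *
st={'tool_rot':np.array([-3.1392,-.0033,.27]),'position':np.array([.5709,.0845,.2063])}
W=cam('wrist',st);im=cv2.imread('pics/c_wrist.png');s=2.8;o=np.array([160,140])
B=cv2.resize(im[140:350,160:390],None,fx=s,fy=s,interpolation=2)
p=st['position'];z=p[2]-.0507
circ(B,W,(.57,.0815,.113),.048,(0,255,0),s,o)
circ(B,W,(.574,.0815,.113),.048,(255,255,0),s,o)
circ(B,W,(p[0],p[1],z+.020),.0565,(0,0,255),s,o)
circ(B,W,(p[0],p[1],z+.044),.025,(0,0,255),s,o)
circ(B,W,(p[0],p[1],z+.072),.011,(0,0,255),s,o)
cv2.imwrite('pics/c4.png',B)
E
```

```text
(no output)
```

View pics/c4.png

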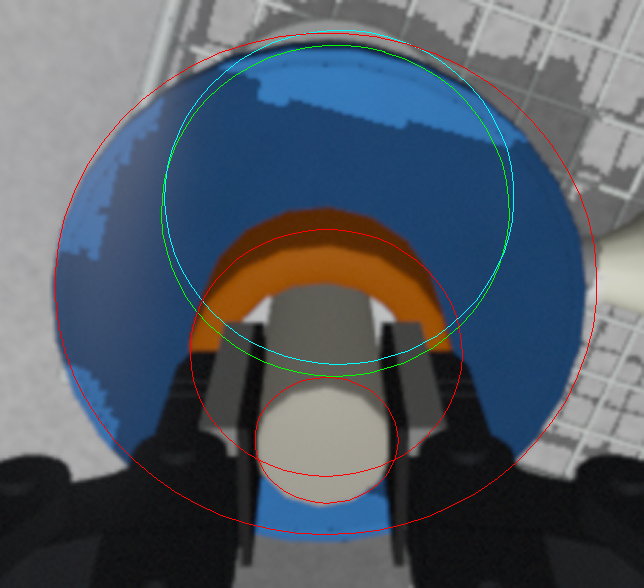

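```bash
python3 - <<'E'
from ov import *
st={'tool_rot':np.array([-3.1392,-.0033,.27]),'position':np.array([.5709,.0845,.2063])}
W=cam('wrist',st);im=cv2.imread('pics/c_wrist.png');s=2.8;o=np.array([160,140])
B=cv2.resize(im[140:350,160:390],None,fx=s,fy=s,interpolation=2)
for x,c in ((.567,(0,0,255)),(.570,(0,255,0)),(.573,(255,255,0))): circ(B,W,(x,.0815,.035),.048,c,s,o)
# same for w1 rim and scene rim
B2=B[:200]
sc=cv2.imread('pics/c_scene.png');S=cam('scene');o2=np.array([295,180]);C=cv2.resize(sc[180:245,295:355],None,fx=6,fy=6,interpolation=2);C=cv2.convertScaleAbs(C,alpha=1.6)
for x,c in ((.567,(0,0,255)),(.570,(0,255,0)),(.573,(255,255,0))):
  circ(C,S,(x,.0815,.113),.048,c,6,o2); circ(C,S,(x,.0815,.034),.047,c,6,o2)
cv2.imwrite('pics/c5.png',B2);cv2.imwrite('pics/c6.png',C)
E
```

```text
(no output)
```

View pics/c5.png

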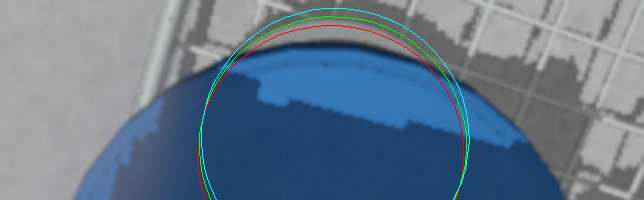

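View pics/c6.png

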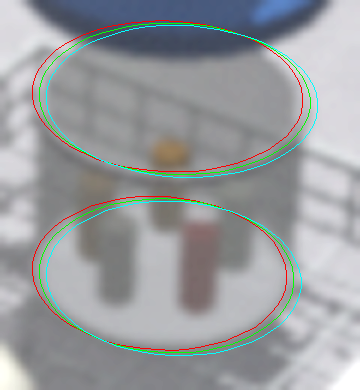

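Call:
{"fn": "arm_command", "kwargs": {"series": [[-0.1, 0.3, 0.5, -0.03, -0.04, 0, 1.5], [0, 0, 0.8, 0, 0, 0, 1.5], [0, 0, 0.8, 0, 0, 0, 1.5], [0, 0, 0.3, 0, 0, 0, 1.5], [0, 0, 0, 0, 0, 0, 1.5]]}}

```text
t: 8.3
position: [0.5707, 0.0815, 0.1809]
tool_rot: [3.141, -0.001, 0.271]
ft_force: [-0.2, 0.3, -2.1]
width: 0.0197
```

```bash
python3 - <<'E'
from h import *
go((.570,.0815,.168));lev()
E
```

```text
t 8.3 pos [0.5707 0.0815 0.1809] rot [ 3.1406e+00 -1.1000e-03  2.7080e-01] F [-0.2  0.3 -2.1] w 0.0197
(0.57, 0.0815, 0.168) tool cm [-0.07 -0.02  1.29] len 1.29
turn [ 0.011 -0.013 -0.   ]
```

Call:
{"fn": "arm_command", "kwargs": {"series": [[-0.05, 0, 0.6, 0, 0, 0, 1.5], [0, 0, 0.5, 0, 0, 0, 1.5], [0, 0, 0.3, 0, 0, 0, 1.5], [0, 0, 0, 0, 0, 0, 1.5]]}}

```text
t: 8.63
position: [0.5698, 0.0812, 0.1645]
tool_rot: [3.141, 0.0, 0.271]
ft_force: [0.5, -0.1, -4.1]
width: 0.0197
```

```bash
python3 - <<'E'
from h import *
go((.570,.0815,.160));lev()
im=viewer.read_camera('scene');cv2.imwrite('pics/s6s.png',im)
B=cv2.resize(im[145:245,285:365],None,fx=6,fy=6,interpolation=cv2.INTER_CUBIC);cv2.imwrite('pics/s6.png',cv2.convertScaleAbs(B,alpha=1.7,beta=10))
E
```

```text
t 8.63 pos [0.5698 0.0812 0.1645] rot [3.1409e+00 3.0000e-04 2.7060e-01] F [ 0.5 -0.1 -4.1] w 0.0197
(0.57, 0.0815, 0.16) tool cm [ 0.02 -0.02  0.45] len 0.45
turn [0.008 0.004 0.   ]
```

View pics/s6.png

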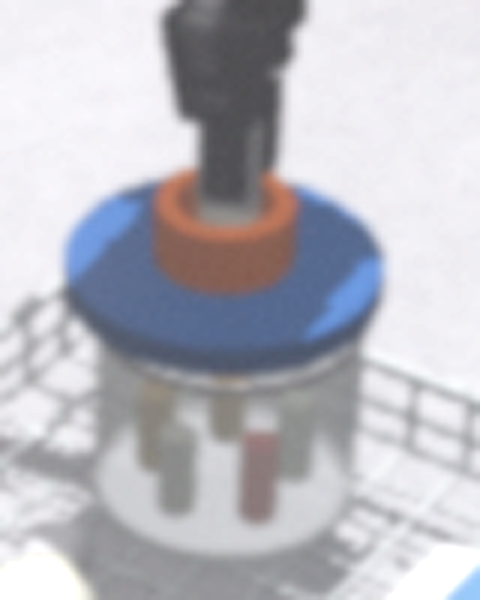

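Call:
{"fn": "arm_command", "kwargs": {"series": [[0, 0, 0.3, 0, 0, 0, 1.5], [0, 0, 0.3, 0, 0, 0, 1.5], [0, 0, 0, 0, 0, 0, 1.5]]}}

```text
t: 8.93
position: [0.5703, 0.0812, 0.159]
tool_rot: [3.141, -0.001, 0.271]
ft_force: [-1.0, 0.0, -2.9]
width: 0.0198
```

Call:
{"fn": "arm_command", "kwargs": {"series": [[0, 0, 0.3, 0, 0, 0, 1.5], [0, 0, 0.3, 0, 0, 0, 1.5], [0, 0, 0, 0, 0, 0, 1.5]]}}

```text
t: 9.18
position: [0.5705, 0.0813, 0.1529]
tool_rot: [3.14, -0.002, 0.271]
ft_force: [-0.1, -0.2, -2.6]
width: 0.0198
```

Entering without resistance.

Call:
{"fn": "arm_command", "kwargs": {"series": [[0, 0, 0.2, 0, 0, 0, 1.5], [0, 0, 0.1, 0, 0, 0, 1.5], [0, 0, 0, 0, 0, 0, 1.5]]}}

```text
t: 9.43
position: [0.571, 0.0816, 0.1519]
tool_rot: [3.14, -0.005, 0.271]
ft_force: [-0.2, 0.1, -2.9]
width: 0.0198
```

```bash
python3 - <<'E'
from h import *
go((.570,.0815,.151));lev()
E
```

```text
t 9.43 pos [0.571  0.0816 0.1519] rot [ 3.1403 -0.0049  0.2708] F [-0.2  0.1 -2.9] w 0.0198
(0.57, 0.0815, 0.151) tool cm [-0.1  -0.02  0.09] len 0.13
turn [ 0.015 -0.056 -0.   ]
```

Call:
{"fn": "arm_command", "kwargs": {"series": [[-0.05, 0, 0.2, 0, -0.05, 0, 1.5], [0, 0, 0.15, 0, 0, 0, 1.5], [0, 0, 0, 0, 0, 0, 1.5]]}}

```text
t: 9.68
position: [0.5713, 0.0818, 0.1519]
tool_rot: [3.14, -0.005, 0.271]
ft_force: [1.6, -1.0, -3.2]
width: 0.0196
```

Call:
{"fn": "arm_command", "kwargs": {"series": [[0, 0, 0.15, 0, 0, 0, 1.5], [0, 0, 0, 0, 0, 0, 1.5]]}}

```text
t: 9.85
position: [0.5718, 0.082, 0.1517]
tool_rot: [3.139, -0.007, 0.271]
ft_force: [-0.0, -0.3, -2.0]
width: 0.0199
```

Call:
{"fn": "arm_command", "kwargs": {"series": [[-0.1, 0, 0.3, 0, -0.08, 0, 1.5], [-0.1, 0, 0.2, 0, -0.05, 0, 1.5]]}}

```text
t: 10.02
position: [0.5718, 0.0821, 0.1515]
tool_rot: [3.139, -0.004, 0.272]
ft_force: [-1.1, 1.7, 3.9]
width: 0.0203
```

```bash
python3 - <<'E'
from h import *
go((.570,.0815,.151));lev()
im=viewer.read_camera('scene');cv2.imwrite('pics/s7s.png',im)
B=cv2.resize(im[145:245,285:365],None,fx=6,fy=6,interpolation=cv2.INTER_CUBIC);cv2.imwrite('pics/s7.png',cv2.convertScaleAbs(B,alpha=1.7,beta=10))
E
```

```text
t 10.02 pos [0.5718 0.0821 0.1515] rot [ 3.1387 -0.004   0.2715] F [-1.1  1.7  3.9] w 0.0203
(0.57, 0.0815, 0.151) tool cm [-0.19  0.01  0.05] len 0.2
turn [ 0.033 -0.046 -0.   ]
```

View pics/s7.png

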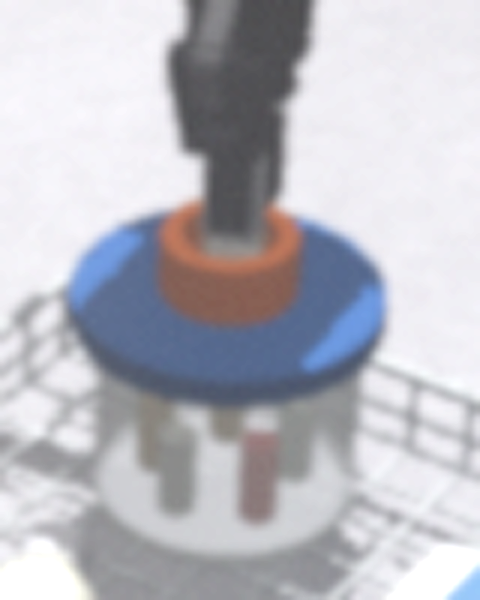

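Call:
{"fn": "arm_command", "kwargs": {"series": [[0, 0, 0.15, 0, 0, 0, 1.5], [0, 0, 0, 0, 0, 0, 1.5], [0, 0, 0, 0, 0, 0, 2.5], [0, 0, 0, 0, 0, 0, 4], [0, 0, 0, 0, 0, 0, 8.5], [0, 0, 0, 0, 0, 0, 8.5], [0, 0, 0, 0, 0, 0, 8.5], [0, 0, 0, 0, 0, 0, 8.5]]}}

```text
t: 10.73
position: [0.5722, 0.0819, 0.1497]
tool_rot: [3.138, -0.004, 0.271]
ft_force: [-1.1, 0.8, -0.0]
width: 0.083
```

```bash
python3 - <<'E'
from h import *
go((.570,.0815,.20));lev()
E
```

```text
t 10.73 pos [0.5722 0.0819 0.1497] rot [ 3.1385 -0.0043  0.2713] F [-1.1  0.8 -0. ] w 0.083
(0.57, 0.0815, 0.2) tool cm [-0.21 -0.   -5.03] len 5.03
turn [ 0.036 -0.049 -0.   ]
```

Released. I'll raise the arm to check the seating and measure the collar.

Call:
{"fn": "arm_command", "kwargs": {"series": [[0, 0, -1.2, 0.03, -0.05, 0, 8.5], [0, 0, -2.0, 0, -0.05, 0, 8.5], [0, 0, -3.0, 0, 0, 0, 8.5], [0, 0, -2.5, 0, 0, 0, 8.5], [0, 0, 0, 0, 0, 0, 8.5], [0, 0, 0, 0, 0, 0, 8.5]]}}

```text
t: 11.23
position: [0.5714, 0.0819, 0.2367]
tool_rot: [-3.141, 0.011, 0.271]
ft_force: [-0.9, 0.6, -0.9]
width: 0.0846
```

```bash
python3 - <<'E'
from h import *
go((.570,.0815,.123));lev()
st=status.observe()
im=viewer.read_camera('wrist');cv2.imwrite('pics/d_wrist.png',im)
W=cam('wrist',st)
hsv=cv2.cvtColor(im,cv2.COLOR_BGR2HSV)
m=cv2.inRange(hsv,(5,120,60),(22,255,255))
cs,_=cv2.findContours(m,0,1);k=max(cs,key=cv2.contourArea);e=cv2.fitEllipse(cv2.convexHull(k));print('collar',e,onz(W,e[0],.140))
im=viewer.read_camera('scene');cv2.imwrite('pics/d_scene.png',im)
B=cv2.resize(im[130:245,275:375],None,fx=5,fy=5,interpolation=cv2.INTER_CUBIC);cv2.imwrite('pics/d1.png',cv2.convertScaleAbs(B,alpha=1.7,beta=10))
E
```

```text
t 11.23 pos [0.5714 0.0819 0.2367] rot [-3.1408  0.011   0.2713] F [-0.9  0.6 -0.9] w 0.0846
(0.57, 0.0815, 0.123) tool cm [-2.000e-02  1.000e-02  1.137e+01] len 11.37
turn [-0.009  0.126 -0.   ]
collar ((274.31280517578125, 213.43438720703125), (63.198577880859375, 65.51012420654297), 3.055724620819092) [0.57076287 0.08279487 0.14      ]
```

View pics/d1.png

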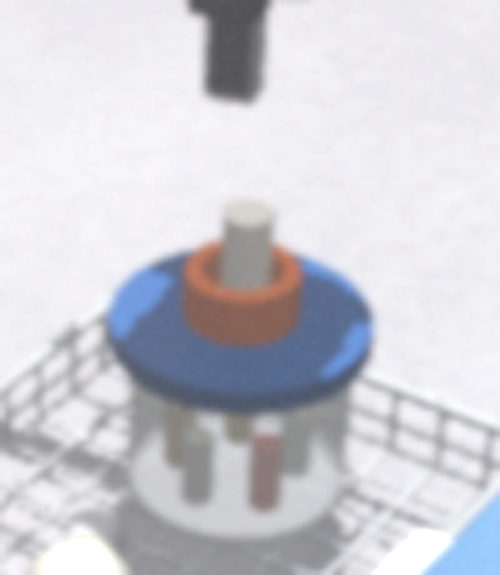

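View pics/d_wrist.png

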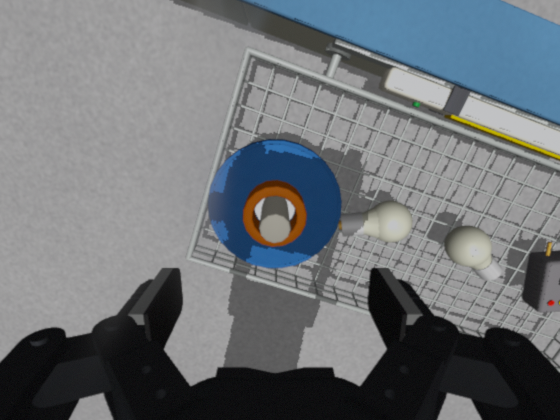

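```bash
python3 - <<'E'
from h import *
st={'tool_rot':np.array([-3.1408,.011,.2713]),'position':np.array([.5714,.0819,.2367])}
W=cam('wrist',st)
im=cv2.imread('pics/d_wrist.png');B=cv2.resize(im[130:280,200:350],None,fx=4,fy=4,interpolation=2);cv2.imwrite('pics/d2.png',B)
S=cam('scene');print('knobtop scene',proj(S,(.570,.0815,.173)),'wrist',proj(W,(.570,.0815,.173)),tri([W,S],[(275,227),(324.6,171.6)]))
go((.571,.0825,.16))
E
```

```text
knobtop scene [324.71540422 171.3890278 ] wrist [275.7417691  229.98860022] [0.57046076 0.0821661  0.17176286]
t 11.33 pos [0.5711 0.0819 0.2362] rot [-3.1407  0.0117  0.2712] F [-0.9  0.1  0.3] w 0.0851
(0.571, 0.0825, 0.16) tool cm [ 0.09 -0.06  7.62] len 7.62
```

View pics/d2.png

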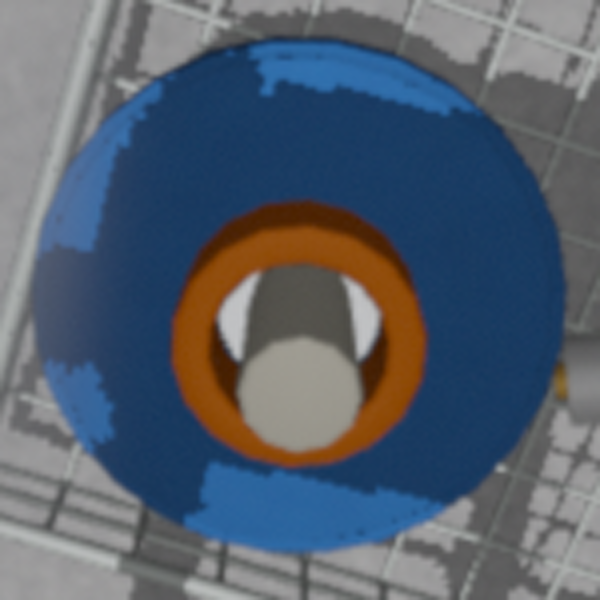

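Call:
{"fn": "arm_command", "kwargs": {"series": [[0, 0, 1.5, 0, 0.1, 0, 8.5], [0, 0, 2.0, 0, 0.05, 0, 8.5], [0, 0, 2.0, 0, 0, 0, 8.5], [0, 0, 1.0, 0, 0, 0, 8.5], [0, 0, 0, 0, 0, 0, 8.5]]}}

```text
t: 11.75
position: [0.5693, 0.0818, 0.1638]
tool_rot: [-3.14, 0.003, 0.271]
ft_force: [-0.2, -0.5, -0.8]
width: 0.0849
```

```bash
python3 - <<'E'
from h import *
go((.571,.0815,.125));lev()
E
```

```text
t 11.75 pos [0.5693 0.0818 0.1638] rot [-3.1397e+00  3.1000e-03  2.7120e-01] F [-0.2 -0.5 -0.8] w 0.0849
(0.571, 0.0815, 0.125) tool cm [0.17 0.08 3.88] len 3.88
turn [-0.021  0.036 -0.   ]
```

Call:
{"fn": "arm_command", "kwargs": {"series": [[0.1, 0.04, 1.0, -0.02, 0.03, 0, 8.5], [0.05, 0.03, 1.2, 0, 0, 0, 8.5], [0, 0, 1.0, 0, 0, 0, 8.5], [0, 0, 0.4, 0, 0, 0, 8.5], [0, 0, 0, 0, 0, 0, 8.5]]}}

```text
t: 12.17
position: [0.5707, 0.0815, 0.1238]
tool_rot: [-3.141, 0.002, 0.271]
ft_force: [-0.0, 0.0, -0.2]
width: 0.0851
```

```bash
python3 - <<'E'
from h import *
go((.571,.0818,.125));lev()
im=viewer.read_camera('scene');cv2.imwrite('pics/e_scene.png',im)
B=cv2.resize(im[130:245,275:375],None,fx=5,fy=5,interpolation=cv2.INTER_CUBIC);cv2.imwrite('pics/e1.png',cv2.convertScaleAbs(B,alpha=1.7,beta=10))
im=viewer.read_camera('wrist');cv2.imwrite('pics/e_wrist.png',im)
E
```

```text
t 12.17 pos [0.5707 0.0815 0.1238] rot [-3.1414e+00  2.0000e-03  2.7130e-01] F [-0.   0.  -0.2] w 0.0851
(0.571, 0.0818, 0.125) tool cm [ 0.04 -0.03 -0.12] len 0.13
turn [-0.003  0.023 -0.   ]
```

View pics/e1.png

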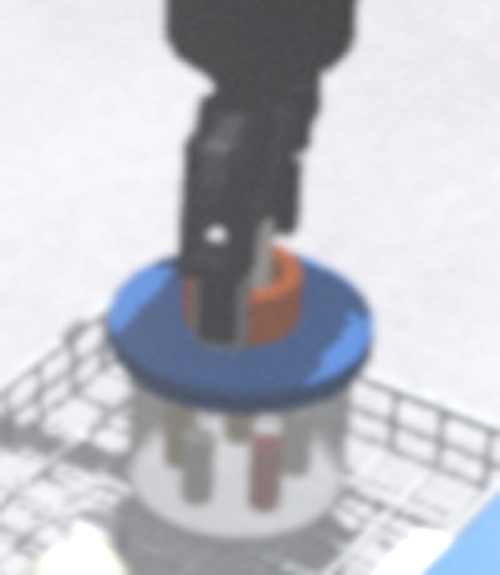

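View pics/e_wrist.png

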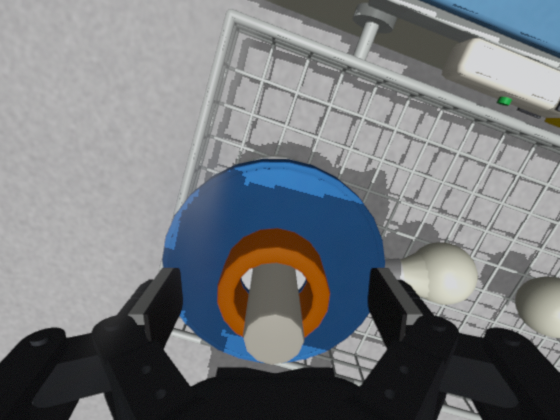

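Call:
{"fn": "arm_command", "kwargs": {"series": [[0, -0.08, 0, 0, 0, 0, 8.5], [0, 0, 0, 0, 0, 0, 7], [0, 0, 0, 0, 0, 0, 6], [0, 0, 0, 0, 0, 0, 5.5]]}}

```text
t: 12.6
position: [0.5722, 0.0825, 0.128]
tool_rot: [3.141, -0.004, 0.271]
ft_force: [-0.4, 0.3, -0.2]
width: 0.0551
```

```bash
python3 - <<'E'
from h import *
go((.571,.082,.125));lev()
im=viewer.read_camera('wrist');cv2.imwrite('pics/f_wrist.png',im)
E
```

```text
t 12.6 pos [0.5722 0.0825 0.128 ] rot [ 3.1408 -0.0039  0.2713] F [-0.4  0.3 -0.2] w 0.0551
(0.571, 0.082, 0.125) tool cm [-0.13  0.02  0.3 ] len 0.32
turn [ 0.009 -0.044 -0.   ]
```

View pics/f_wrist.png

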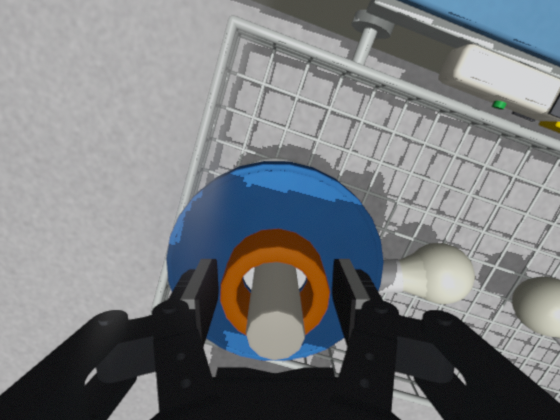

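Call:
{"fn": "arm_command", "kwargs": {"series": [[-0.1, 0, 0.3, 0, -0.04, 0, 5.5], [0, 0, 0.05, 0, 0, 0, 5.0], [0, 0, 0, 0, 0, 0, 4.5], [0, 0, 0, 0, 0, 0, 4.5], [0, 0, 0, 0, 0, 0, 4.0], [0, 0, 0, 0, 0, 0, 4.0]]}}

```text
t: 13.15
position: [0.5717, 0.0824, 0.1257]
tool_rot: [3.141, -0.003, 0.271]
ft_force: [-0.4, -0.3, 0.8]
width: 0.0477
```

```bash
python3 - <<'E'
from h import *
go((.571,.082,.125));lev()
im=viewer.read_camera('scene');cv2.imwrite('pics/g_scene.png',im)
B=cv2.resize(im[130:245,275:375],None,fx=5,fy=5,interpolation=cv2.INTER_CUBIC);cv2.imwrite('pics/g1.png',cv2.convertScaleAbs(B,alpha=1.7,beta=10))
E
```

```text
t 13.15 pos [0.5717 0.0824 0.1257] rot [ 3.1406e+00 -2.6000e-03  2.7140e-01] F [-0.4 -0.3  0.8] w 0.0477
(0.571, 0.082, 0.125) tool cm [-0.07  0.02  0.07] len 0.11
turn [ 0.012 -0.03  -0.   ]
```

View pics/g1.png

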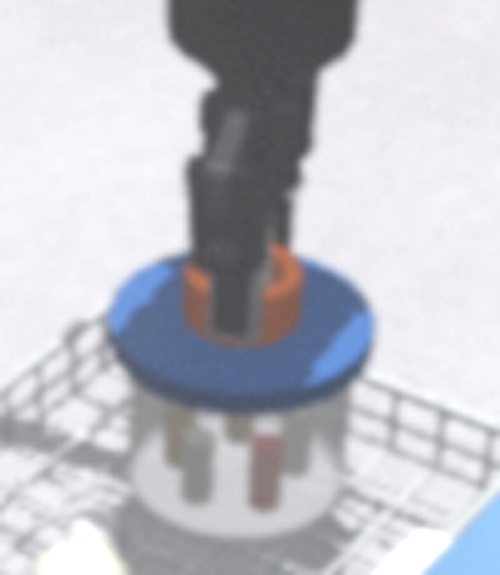

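Call:
{"fn": "arm_command", "kwargs": {"series": [[0, 0, -0.3, 0, 0, 0, 4.0], [0, 0, -0.5, 0, 0, 0, 4.0], [0, 0, -0.6, 0, 0, 0, 4.0], [0, 0, -0.6, 0, 0, 0, 4.0]]}}

```text
t: 13.53
position: [0.5703, 0.0822, 0.1441]
tool_rot: [3.141, 0.003, 0.271]
ft_force: [-0.4, 0.8, -0.5]
width: 0.0477
```

```bash
python3 - <<'E'
from h import *
go((.571,.082,.19));lev()
im=viewer.read_camera('scene');cv2.imwrite('pics/h_scene.png',im)
B=cv2.resize(im[130:245,275:375],None,fx=5,fy=5,interpolation=cv2.INTER_CUBIC);cv2.imwrite('pics/h1.png',cv2.convertScaleAbs(B,alpha=1.7,beta=10))
E
```

```text
t 13.53 pos [0.5703 0.0822 0.1441] rot [3.1414e+00 2.8000e-03 2.7130e-01] F [-0.4  0.8 -0.5] w 0.0477
(0.571, 0.082, 0.19) tool cm [ 0.05  0.04 -4.59] len 4.59
turn [0.002 0.032 0.   ]
```

View pics/h1.png

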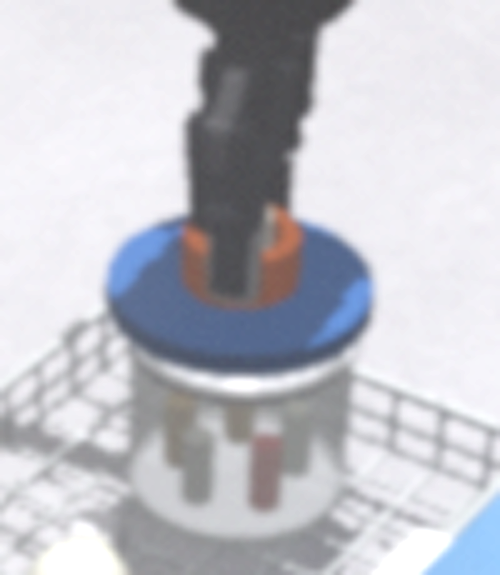

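The outer lid is coming off alone, and the inner flange is visible on the rim. I'll continue straight up.

Call:
{"fn": "arm_command", "kwargs": {"series": [[0.05, 0, -1.0, 0, 0.03, 0, 4.0], [0.05, 0, -1.2, 0, 0.02, 0, 4.0], [0.05, 0, -1.2, 0, 0.02, 0, 4.0], [0.05, 0, -1.2, 0, 0.02, 0, 4.0]]}}

```text
t: 13.92
position: [0.572, 0.0827, 0.1942]
tool_rot: [3.142, -0.005, 0.271]
ft_force: [-0.4, -0.6, -1.1]
width: 0.048
```

```bash
python3 - <<'E'
from h import *
go((.571,.082,.26));lev()
E
```

```text
t 13.92 pos [0.572  0.0827 0.1942] rot [ 3.1415 -0.005   0.2713] F [-0.4 -0.6 -1.1] w 0.048
(0.571, 0.082, 0.26) tool cm [-0.09  0.04 -6.58] len 6.58
turn [ 0.001 -0.057 -0.   ]
```

Call:
{"fn": "arm_command", "kwargs": {"series": [[0, 0, -1.2, 0, -0.03, 0, 4.0], [0, 0, -1.5, 0, 0, 0, 4.0], [0, 0, -1.5, 0, 0, 0, 4.0], [0, 0, -1.5, 0, 0, 0, 4.0], [0, 0, -1.5, 0, 0, 0, 4.0], [0, 0, -1.0, 0, 0, 0, 4.0], [0, 0, -0.5, 0, 0, 0, 4.0], [0, 0, 0, 0, 0, 0, 4.0]]}}

```text
t: 14.58
position: [0.5727, 0.0828, 0.3009]
tool_rot: [3.139, -0.019, 0.271]
ft_force: [0.5, 0.4, -1.0]
width: 0.0475
```

```bash
python3 - <<'E'
from h import *
go((.571,.082,.27));lev()
im=viewer.read_camera('scene');cv2.imwrite('pics/i_scene.png',im)
B=cv2.resize(im[100:245,265:385],None,fx=4,fy=4,interpolation=cv2.INTER_CUBIC);cv2.imwrite('pics/i1.png',cv2.convertScaleAbs(B,alpha=1.7,beta=10))
im=viewer.read_camera('wrist');cv2.imwrite('pics/i_wrist.png',im)
im=viewer.read_camera('top');cv2.imwrite('pics/i_top.png',im)
E
```

```text
t 14.58 pos [0.5727 0.0828 0.3009] rot [ 3.1386 -0.0188  0.2713] F [ 0.5  0.4 -1. ] w 0.0475
(0.571, 0.082, 0.27) tool cm [-0.24  0.02  3.09] len 3.1
turn [ 0.034 -0.215 -0.   ]
```

View pics/i1.png

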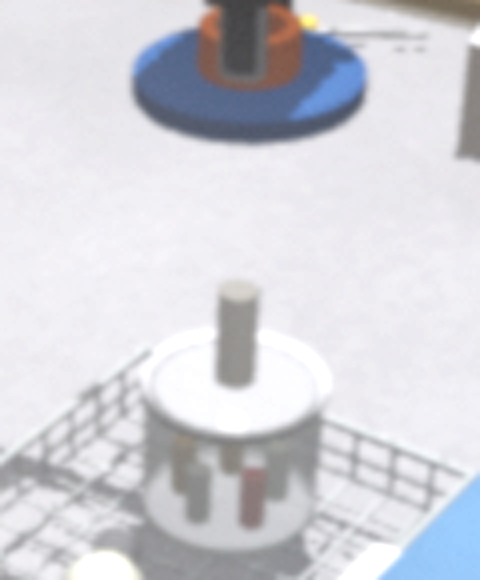

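View pics/i_wrist.png

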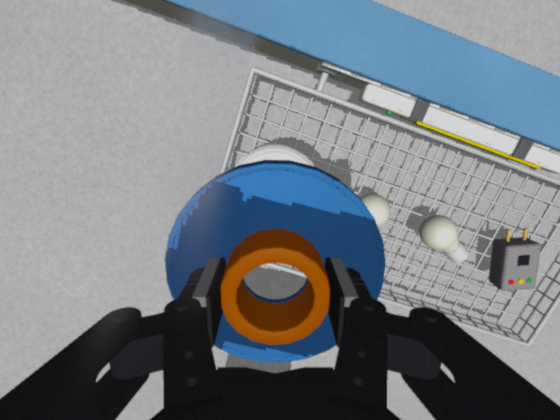

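The inner lid sits flat on the rim with its knob upright (top at scene (324.5,172), against (324.7,171.4) predicted if seated). I'll level the arm and let it settle.

Call:
{"fn": "arm_command", "kwargs": {"series": [[0, 0, 0, 0.03, -0.15, 0, 4.0], [0, 0, 0, 0, -0.1, 0, 4.0], [0, 0, 0, 0, 0, 0, 4.0], [0, 0, 0, 0, 0, 0, 4.0], [0, 0, 0, 0, 0, 0, 4.0]]}}

```text
t: 15.15
position: [0.5715, 0.0827, 0.2933]
tool_rot: [-3.14, 0.017, 0.271]
ft_force: [0.1, 0.7, -0.4]
width: 0.048
```

```bash
python3 - <<'E'
from ov import *
go((.571,.082,.27));lev();print(status.observe()['qd'].round(4))
im=viewer.read_camera('scene');cv2.imwrite('pics/j_scene.png',im)
S=cam('scene');o=np.array([285,160]);s=6
B=cv2.convertScaleAbs(cv2.resize(im[160:250,285:365],None,fx=s,fy=s,interpolation=2),alpha=1.3)
C=B.copy()
for x in (.5685,):
  circ(C,S,(x,.0815,.117),.0505,(0,0,255),s,o);circ(C,S,(x,.0815,.034),.047,(0,255,0),s,o)
cv2.imwrite('pics/j1.png',np.hstack([B,C])[:,:800] if 0 else cv2.resize(np.hstack([B,C]),(800,450)))
print(status.observe()['qd'].round(4),status.observe()['position'])
E
```

```text
t 15.15 pos [0.5715 0.0827 0.2933] rot [-3.1395  0.0169  0.2713] F [ 0.1  0.7 -0.4] w 0.048
(0.571, 0.082, 0.27) tool cm [-0.02  0.06  2.34] len 2.34
turn [-0.024  0.194 -0.   ]
[ 0.0005  0.0071  0.003  -0.0003  0.0006  0.0009]
[-0.0008 -0.004   0.0002  0.0004 -0.0011 -0.0006] [0.57146548 0.08264977 0.29321481]
```

View pics/j1.png

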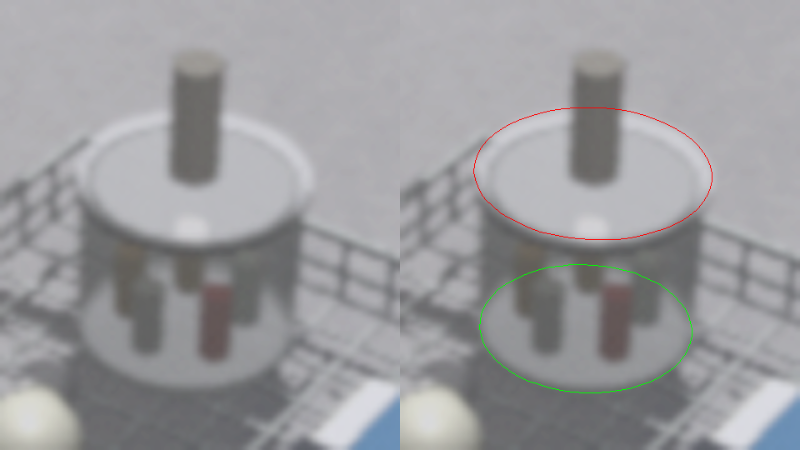

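View pics/i_top.png

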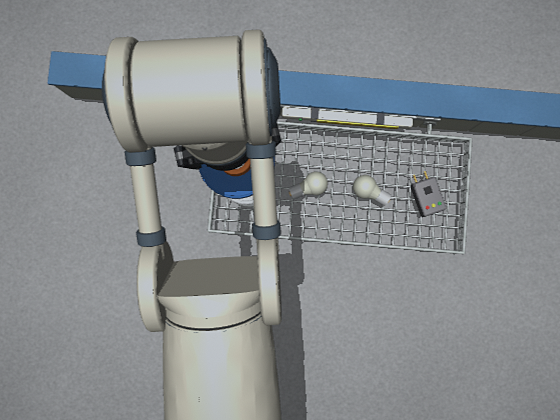

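The inner lid matches the seated model, the tub, bulbs and tester are unmoved, and the arm is still with about 1° of tilt.

```bash
python3 - <<'E'
from h import *
print(workorder.hand_in())
E
```

```text
the job is handed in; nothing more can be done
None
```

The job is done and handed in at about 15 s of the 48 s allowed; the interface gives no verdict.

**What I did:** I lifted both lids by the white knob and seated them in the tub. A light press gave about 4 N, and the tool height matched the expected seated height to about 0.2 mm. I let go of the knob, gripped the orange collar and raised the outer lid straight up on its own.

**Last checks:**
- **Inner lid:** Its flange lies evenly on the rim with the knob upright. The knob top was within 1 pixel of where a seated lid should put it.
- **Outer lid:** It is held at the collar about 17 cm above where it sat, tilted about 1°, with joint speeds near zero and touching nothing else.
- **Tub, bulbs and tester:** I saw no movement in the scene and top views, by eye rather than by measurement. In the top view the arm hides most of the tub.

**Disagreements:**
- The cameras differed by about 2–3 mm on the tub centre. I used a compromise, and the lid went in without resistance.
- The gripper read about 2 mm less than the stated knob and collar diameters.
- While seating, the arm drifted about 2 mm in x, and small corrections did not undo it.

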